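# Set up the pour-over stand and hold the filter slide at the mug's click stop

## Robot

A 7-joint arm with a two-finger parallel gripper is mounted at the origin on a cart in front of the work surface, level with it; the furniture and walls round the work are solid. World frame = base frame: x ahead of the robot, y to its left, z up, the work surface at z = 0. Lengths are in m, angles in rad, forces in N, time in s.
With the tool pointing down it reaches from about 0.425 to 0.925 m from the base axis. Payload 6.8 kg.
Tool frame: the origin (TCP) lies at the very end of the fingers, on their centre line; the grasp point (between the pads) lies 19 mm behind it; z points along the fingers, y is the line along which they close (so a half turn about z gives the same grasp; the last joint's range is limited). The gripper opens to 85 mm and grips with 20 to 120 N. Pads are 22 mm wide; open, the fingers measure 114 mm over their backs; the gripper's body (76 mm by 85 mm) begins 54 mm behind the grasp point. The pads swing forward as they close: fully open they stand 13 mm farther back than shut.
Start: joints at [1.24, 0.477, 0.022, 1.555, -0.011, 1.109, -0.083], TCP at [0.149, -0.658, 0.231] pointing down, gripper open.
Joint ranges: [-2.96, 2.96], [-0.34, 2.1], [-1.41, 1.46], [0.24, 2.44], [-1.37, 4.51], [0.17, 1.92], [-2.96, 2.96]. Speed limits (rad/s): [2.39, 2.39, 3.14, 3.14, 3.14, 3.14, 3.14].

## Interface

Orientations are given as a rotation vector (axis times angle).
In Python, from bench import get_obs, viewer, r gives the robot as it stands. The module is installed in compiled form; this text tells all that it offers.
- The arm moves only by the tool play_rows, never from a script. Its argument "commands" is a list that holds one entry, the list of rows, each a list of 5 numbers: the gripper's target within -1 to 1 (shut at 1, half-way at 0, fully open at -1), then the shift along the tool's x, y, z scaled (see below), then the turn about the tool's z scaled (see below). A call has 1 to 12 rows; each row is the pose to reach, as a shift and turn from the pose commanded when the call began, along the tool's axes at that moment; what a row does not reach only later rows make up. The controller multiplies each number of a shift by 0.2 m and each number of a turn by pi/2 rad. A row lasts 1/12 s, in which the tool goes at most 41.7 mm and 7.16 degrees, less where a joint would pass 70% of its speed; a pose out of reach is approached as far as the arm can. A call with a number of a shift or a turn outside -1 to 1 is refused whole. A call with a gripper value outside its range is refused whole. The fingers move at their own pace and stop on an object; "grip_force" is the grip in N (left out, the last holds). Time passes only in rows, so rows that repeat a pose let the fingers close. It gives the time, the measured TCP pose, the force, the opening and the grip force at its end, in the units of the state.
- get_obs(): the state, without advancing time (a new reading comes with each control period).
- viewer.grab_frame(name): name is "scene" or "top"; returns a dict with "pixels" (480x640x3 uint8, red, green, blue), "fovy" (degrees; the focal length in pixels is half the picture's height over the tangent of half this angle, whatever the lens; pixels are square), "cx", "cy" (the principal point, pixels), "world_to_cam" (4x4, takes a point from world to camera coordinates). Camera axes: x right, y up, looking along -z (the intrinsics and any distortion apply to the point x, -y, -z); pixel columns grow to the right and rows downward; lengths in m; the calibration is good to about 2 mm. A picture is of the moment at which its call begins. There is no depth.
- r.hand_in(): hands the job in; it is judged then, once.
Trained networks look in a picture, given as the dict that the camera call returned (one of the last four; its "shot" number tells which), for a name from the list of things; names that differ only in an ending like _2 or _b are one class to them, and where a whole thing is asked for, a point or a joint stands for the part that bears it (a point fixed in the world has none). Each returns a list of dicts, best first, with "score" (0 to 1); they miss things now and then, are a little off and sometimes report something else, mostly with a low value. They report only what shows in the picture. A call takes as long as a camera call. They do not tell look-alikes from the thing itself.
- viewer.trace(picture, thing): "pixels" (480x640 bool, what is visible of it) and "rect" ([left, top, right, bottom] in pixels, round what is visible of it).
The state is a dict: "clock": time; "joints": joint angles; "qvel": joint speeds; "tau": joint torques, N m; "tcp_pos": TCP position; "orientation": TCP orientation; "contact_force": force on the tool from outside, world axes, zero at the start; "moment": the same for the moment, N m; "grip_width": finger opening in m; "gripper_force": force on a finger pad.
Only numpy, scipy, OpenCV 4.12 (cv2) and the standard library are available. Lean on these libraries where they do the work, as an engineer would, in place of code of your own. Each camera call takes 0.05 s, during which the arm holds its last target. There are 200 camera calls.

## Task

Get the coffee stand ready for pouring: first set the white dripper in the ring of the sliding carriage, then put the metal filter basket down inside the dripper. Then take the carriage by its black knob, slide it along the rail until the ball clicks into the notch that centres the dripper over the mug (not the one over the glass), and finish still gripping the knob there, the ball seated in its notch, so that I can pour while you hold it steady. Do not shift or tip the mug or the glass, and leave the other things on the counter where they are.

Things in the scene. Friction and masses are not known exactly. Their poses are not given: they have to be found in the camera images.
- dripper: White porcelain dripper: round cup, no handle, loose and upright left of the stand. Origin: centre of underside. 64 mm high; foot 48 mm across to 20 mm up, then a cone to the straight 62 mm collar (28 to 64 mm): grip that. Inside 56 mm clear, 40 mm at the floor, 4 mm above the underside. 0.2 kg +-30 %. Its cone rests on the ring's inner edge, underside 25 mm below the ring's top.
- filter: Metal filter basket, slimmer and taller than the dripper, loose and upright left of the stand. Origin: centre of underside. 92 mm high; foot 34 mm across to 18 mm up, then widening to the straight slotted body, 44 mm across from 30 to 92 mm: grip that. 0.12 kg +-30 %. Nested, it stands on the dripper's floor and rises 32 mm above the dripper's rim.
- stand: Fixed: wooden board 155 (x) x 300 (y) x 18 mm; steel rail at the back, x = 60 mm, top 150 mm up, on posts at y = +-140 mm. Origin: centre of underside; x away from the robot, y along the rail, turned 0.1 to 0.32 rad to the left. Steel discs at (-20, 10) and (-20, -90) mm mark the cup places, mug on one, glass on the other; 12 mm V notches in the rail, y = 10 and -90 mm.
- ring (a point): Centre of the top face of the carriage's ring that takes the dripper, 160 mm above the counter. Ring: 56 mm clear opening, 72 mm outside, 10 mm thick, 80 mm in front of the rail. Axes as the stand's.
- carriage (a joint): Carriage position on the rail, m: 0 at the left (loading) end, growing to the right (stand's -y), stop at 0.205. Starts at 0 to 0.03, stays where left (friction about 1 N). Its spring ball drops into a notch at 0.090 (left cup place) and 0.190 (right one): it snaps in over the last 4 mm and takes about 5 N along the rail to leave, so it can be pushed through the first to the second.
- slide_knob (a point): Black upright knob on the carriage above the rail, a cylinder 22 mm across and 50 mm high, 80 mm behind the ring's centre. Origin: centre of its underside, 171 mm above the counter, on the carriage's top face (44 mm along the rail, 34 mm across). Axes as the stand's.
- mug: White mug with red dots and a handle, 92 mm across, 107 mm high, loose on one disc of the stand, handle towards the robot. Origin: centre of underside.
- glass: Clear waisted glass, no handle, 63 mm across, 88 mm high, loose on the other disc of the stand. Origin: centre of underside.
- spoon: Metal spoon, 191 mm long, on the counter in front of the stand; origin: middle of underside. Leave alone.
- spice_jar: Spice jar with red cap, 44 mm across, 105 mm high, behind the stand; origin: centre of underside. Leave alone.
Things that resemble listed ones, but are neither listed nor needed, are in the scene too. What is shaped like the filter but yellow is not meant.

How it is judged:
On the way, in this order (a step that is already met when the one before it is completed fails the run):
1. the dripper sits upright in the ring, let go (horizontal distance between dripper and ring below 0.005 m and z of dripper in the frame of ring between -0.03 and -0.021 m and angle between dripper's own z axis and vertical below 0.08 rad and contact force between the fingers and dripper below 0.2 N), for 0.2 s.
2. the filter basket stands on the floor of the dripper in the ring, let go (all of step 1 and horizontal distance between filter and dripper below 0.007 m and z of filter in the frame of dripper between 0 and 0.009 m and angle between filter's own z axis and vertical below 0.15 rad and contact force between the fingers and filter below 0.2 N), for 0.2 s.
3. the carriage, held by its knob, is clicked into the notch over the mug ((value of joint carriage between 0.0875 and 0.0925 m or value of joint carriage between 0.1875 and 0.1925 m) and horizontal distance between ring and mug below 0.025 m and contact force between the fingers and carriage_c0 above 4 N), for 0.2 s.
At the end, for the whole second after the job is handed in: Fingers still grip the knob (over 4 N), carriage within 2.5 mm of the notch over the mug; dripper in the ring (5 mm, underside 21 to 30 mm below its top, upright), filter on the dripper's floor (centred to 7 mm, under 9 mm up), neither touched; mug upright, mug and glass within 20 mm (all of step 2 and all of step 3 and angle between mug's own z axis and vertical below 0.1 rad and distance of each of mug, glass from where it was at the start of the episode below 0.02 m); the arm keeps its last pose, push and grip.
It fails at once if the mug or the glass is shifted by more than 20 mm or tipped (distance of any of mug, glass from where it was at the start of the episode above 0.02 m or angle between any of mug, glass's own z axis and vertical above 0.3 rad).
It fails at once if another thing on the counter is shifted by more than 30 mm (distance of any of spoon, spice_jar from where it was at the start of the episode above 0.03 m).
It also fails if it takes over 69 s, if anything falls off the work surface, if the arm or the gripper's body presses on something with over 40 N, if the wrist force passes 120 N, or if a joint passes its speed limit or range.

## Working session

There is one attempt and no reset: what is moved stays moved. The work goes in short steps, Python scripts to look and compute and a tool call to move; the robot and the scene stay as the last step left them, time stands still between calls to the robot, and variables do not carry over. Pictures are saved under pics/ and viewed, at most 10 in all, crops included, and the job is handed in when it is done.

Besides the shell and the picture viewer there is one more tool, called in YAML: its name, and indented under it one key for each argument. play_rows: Moves the arm, as the interface text tells. Shifts and turns lie within -1 to 1; 1 stands for 0.2 m of shift or pi/2 rad of turn. Its arguments: {"type":"object","properties":{"commands":{"type":"array","items":{"type":"array","items":{"type":"array","items":{"type":"number","minimum":-1,"maximum":1}}}},"grip_force":{"type":"number"}},"required":["commands"]}

```bash
mkdir -p pics; cat > h.py <<'E'
import numpy as np, cv2
from bench import get_obs, viewer, r
def cam(f):
    h=f["pixels"].shape[0]; fl=h/2/np.tan(np.radians(f["fovy"])/2)
    K=np.array([[fl,0,f["cx"]],[0,fl,f["cy"]],[0,0,1.]]); M=np.diag([1,-1,-1,1.])@np.array(f["world_to_cam"])
    return K,M
def proj(f,P):
    K,M=cam(f); P=np.atleast_2d(P); p=(M[:3,:3]@P.T+M[:3,3:4]); q=K@p; return (q[:2]/q[2]).T
def ray(f,uv,z):
    K,M=cam(f); R,t=M[:3,:3],M[:3,3]; o=-R.T@t; d=R.T@np.linalg.inv(K)@np.array([uv[0],uv[1],1.]); return o+d*(z-o[2])/d[2]
def save(n,im): cv2.imwrite("pics/"+n,im[:,:,::-1])
E
python3 - <<'E'
from h import *
o=get_obs(); print({k:np.round(v,3) for k,v in o.items()})
for n in("scene","top"):
    f=viewer.grab_frame(n); save(n+"0.png",f["pixels"]); print(n,f.keys(),f["fovy"],f["cx"],f["cy"],np.round(f["world_to_cam"],3).tolist())
    for t in["dripper","filter","stand","ring","slide_knob","mug","glass","spoon","spice_jar"]:
        print(t,[(round(d["score"],2),np.round(d["rect"]).tolist(),int(d["pixels"].sum())) for d in viewer.trace(f,t)])
E
```

```text
{'clock': np.float64(0.0), 'joints': array([ 1.24 ,  0.478,  0.022,  1.556, -0.012,  1.109, -0.083]), 'qvel': array([ 0.002,  0.   , -0.   ,  0.001,  0.001, -0.   ,  0.001]), 'tau': array([ 0.0000e+00, -5.9645e+01,  1.6080e+00, -2.8119e+01,  1.2000e-02,
        9.0000e-03,  0.0000e+00]), 'tcp_pos': array([ 0.149, -0.658,  0.23 ]), 'orientation': array([-3.12e+00, -3.49e-01,  1.00e-03]), 'contact_force': array([-0.293, -0.02 ,  0.113]), 'moment': array([-0.014, -0.064,  0.025]), 'gripper_force': np.float64(0.0), 'grip_width': np.float64(0.085)}
scene dict_keys(['pixels', 'fovy', 'cx', 'cy', 'world_to_cam', 'shot']) 42.004309505966354 313.6645715281277 255.01504249805046 [[-0.854, -0.52, 0.002, 0.368], [0.392, -0.642, 0.658, -0.34], [-0.341, 0.563, 0.753, -0.949], [0.0, 0.0, 0.0, 1.0]]
dripper [(0.58, [200.0, 328.0, 247.0, 376.0], 1455), (0.5, [254.0, 234.0, 278.0, 286.0], 1113)]
filter [(0.78, [256.0, 358.0, 290.0, 405.0], 1190), (0.64, [326.0, 356.0, 350.0, 403.0], 1241)]
stand [(0.61, [275.0, 161.0, 414.0, 348.0], 9948)]
ring [(0.88, [285.0, 214.0, 362.0, 276.0], 1714), (0.75, [334.
[... 382 characters left out ...]
2, -1.0, -0.017, -0.09], [0.985, 0.008, 0.174, -0.494], [-0.174, -0.019, 0.985, -0.913], [0.0, 0.0, 0.0, 1.0]]
dripper [(0.95, [212.0, 193.0, 246.0, 223.0], 771)]
filter [(0.85, [230.0, 293.0, 262.0, 317.0], 548), (0.65, [205.0, 251.0, 236.0, 274.0], 528)]
stand [(0.6, [288.0, 197.0, 452.0, 300.0], 9492)]
ring [(0.88, [302.0, 198.0, 340.0, 279.0], 1280)]
slide_knob [(0.72, [299.0, 201.0, 342.0, 281.0], 1358), (0.5, [213.0, 191.0, 246.0, 228.0], 812)]
mug [(0.76, [342.0, 233.0, 396.0, 308.0], 2211), (0.43, [213.0, 193.0, 248.0, 227.0], 896)]
glass [(0.56, [399.0, 239.0, 439.0, 274.0], 1083)]
spoon [(0.6, [340.0, 297.0, 435.0, 322.0], 756)]
spice_jar [(0.59, [311.0, 171.0, 338.0, 201.0], 659)]
```

View pics/scene0.png

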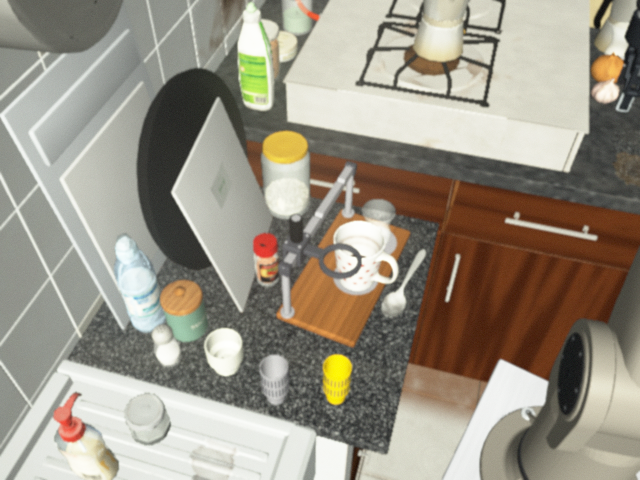

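View pics/top0.png

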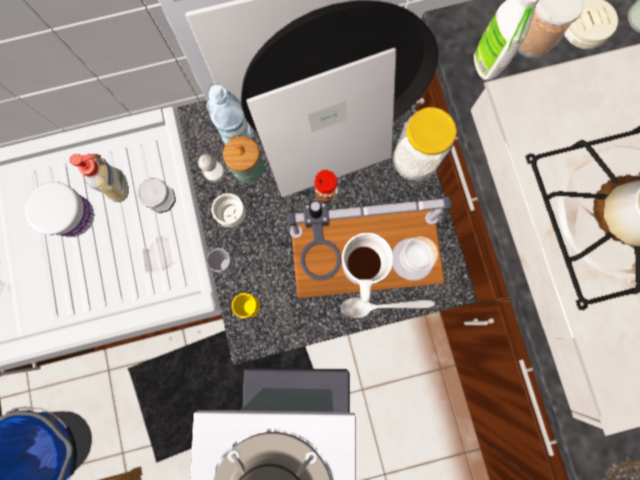

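The top view shows the white dripper cup at (228,210) and the grey filter at (218,260), with its yellow look-alike at (245,305). The carriage ring is at (320,259) and the knob at (316,210). The mug is at (367,258), on the left disc, and the glass is at (415,258), so the target notch is 0.090.

Possible mix-ups:
- **Filter:** grey (218,260), yellow (245,305, not meant), and the clear jar on the drainer (155,195).
- **Dripper:** white cup (228,210), white mug (367,258), and the white tub on the drainer (55,208).

I choose the grey one and the handleless white cup, and will check both in a crop.

```bash
cat >> h.py <<'E'
from scipy.optimize import least_squares
a=np.linspace(0,2*np.pi,40,endpoint=False)
PROF={"dripper":[(24,0),(24,20),(31,28),(31,64)],"filter":[(17,0),(17,18),(22,30),(22,92)],"glass":[(31.5,0),(31.5,88)]}
def sil(f,prof,x,y,z=0):
    P=np.vstack([np.c_[x+rr/1e3*np.cos(a),y+rr/1e3*np.sin(a),np.full(40,z+h/1e3)] for rr,h in prof])
    q=proj(f,P); hull=cv2.convexHull((q*16).astype(np.float32))[:,0]/16
    m=cv2.moments(hull.astype(np.float32).reshape(-1,1,2)); return np.r_[q.min(0),q.max(0)+0,m["m10"]/m["m00"],m["m01"]/m["m00"]]
def meas(d):
    v,u=np.nonzero(d["pixels"]); return np.r_[u.min(),v.min(),u.max()+1,v.max()+1,u.mean()+.5,v.mean()+.5]
def fit(obs,prof,x0,z=0):
    # obs: list of (frame, meas)
    g=lambda p:np.concatenate([(sil(f,prof,p[0],p[1],z)-m)*[.5,.5,.5,.5,1,1] for f,m in obs])
    s=least_squares(g,x0,loss="soft_l1"); return s.x,np.round(s.fun,1)
E
python3 - <<'E'
from h import *
F={n:viewer.grab_frame(n) for n in("top","scene")}
for t in("dripper","filter"):
    ob=[]
    for n,f in F.items():
        D=viewer.trace(f,t)
        want={"top":{"dripper":(228,210),"filter":(218,260)},"scene":{"dripper":(223,352),"filter":(273,380)}}[n][t]
        d=min(D,key=lambda d:np.hypot(*(meas(d)[4:]-want))); ob.append((f,meas(d))); print(t,n,np.round(meas(d),1))
    for o in(ob,ob[:1],ob[1:]): print(t,*fit(o,PROF[t],ray(o[0][0],o[0][1][4:],.04)[:2]))
f=F["top"]; c=cv2.resize(f["pixels"][165:315,190:450],None,fx=3,fy=3,interpolation=cv2.INTER_CUBIC); save("c1.png",c)
c=cv2.resize(F["scene"]["pixels"][150:420,190:440],None,fx=2.2,fy=2.2,interpolation=cv2.INTER_CUBIC); save("c2.png",c)
E
```

```text
dripper top [212.  194.  246.  228.  228.8 211. ]
dripper scene [204.  329.  242.  376.  224.3 351.8]
dripper [0.54666252 0.09792766] [-0.3 -0.1 -0.3 -0.2 -0.3 -0.3  0.1 -0.4  0.8  0.2  0.2 -0.2]
dripper [0.54604203 0.09704132] [-0.1  0.  -0.1 -0.   0.1  0. ]
dripper [0.54698965 0.09855361] [-0.1 -0.3  0.7  0.3 -0.2 -0. ]
filter top [206.  249.  236.  275.  220.8 262.2]
filter scene [258.  355.  289.  405.  274.6 378.7]
filter [0.44059299 0.10445551] [ 0.1 -0.2 -0.  -0.1  0.2 -0.3  0.7 -0.  -0.1  0.1  0.   0.4]
filter [0.44001727 0.10471413] [ 0.  -0.1 -0.1  0.1  0.  -0. ]
filter [0.44115182 0.1041418 ] [ 0.6 -0.2 -0.2 -0.  -0.2  0.1]
```

View pics/c1.png

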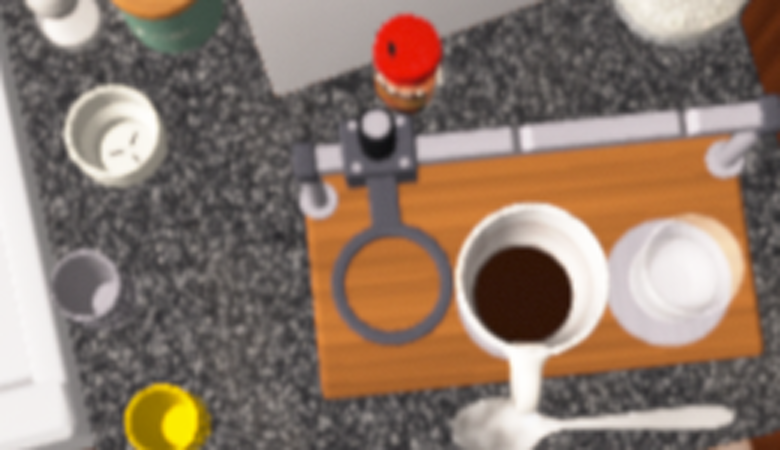

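View pics/c2.png

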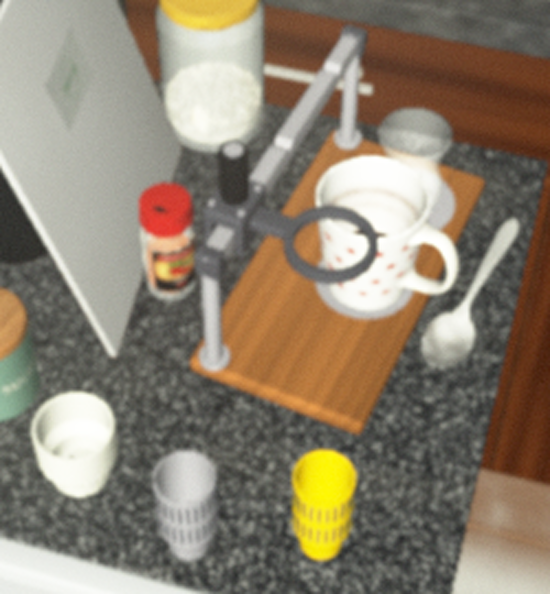

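The close crops confirm the choices: a white handleless cup with drain holes in its floor at crop (115,135), and a grey slotted basket at (88,285). The rail notches are at crop (518,138) and (683,120), the ring centre at (392,283) and the knob top at (377,124).

```bash
cat > st.py <<'E'
from h import *
def S(p,P):
    c,s=np.cos(p[2]),np.sin(p[2]); P=np.atleast_2d(P).astype(float)
    return np.c_[p[0]+c*P[:,0]-s*P[:,1],p[1]+s*P[:,0]+c*P[:,1],P[:,2]]
E
python3 - <<'E'
from st import *
F={n:viewer.grab_frame(n) for n in("top","scene")}
c1=lambda u,v:np.array([190+(u+.5)/3,165+(v+.5)/3]); c2=lambda u,v:np.array([190+(u+.5)/2.2,150+(v+.5)/2.2])
T=[("top",(-.0775,.15,.018),c1(322,397)),("top",(-.0775,-.15,.018),c1(761,353)),
("top",(.06,.01,.146),c1(518,139)),("top",(.06,-.09,.146),c1(683,121)),
("scene",(-.0775,.15,.018),c2(360,427)),("scene",(.0775,.15,.018),c2(193,362)),("scene",(-.0775,-.15,.018),c2(484,182))]
car=[("top",(.06,.1,.221),c1(377,124)),("scene",(.06,.1,.221),c2(233,150))]
def ringbox(f,p):
    P=S(p,np.vstack([np.c_[-.02+.036*np.cos(a),.1-p[3]+.036*np.sin(a),np.full(40,z)] for z in(.15,.16)])); q=proj(f,P); return np.r_[q.min(0),q.max(0)]
RB={"top":np.r_[c1(332,222),c1(453,345)],"scene":np.r_[c2(284,207),c2(378,282)]}
def g(p):
    o=[proj(F[n],S(p,P))[0]-q for n,P,q in T]
    o+=[proj(F[n],S(p,np.array(P)-[0,p[3],0]))[0]-q for n,P,q in car]
    o+=[ringbox(F[n],p)-RB[n] for n in RB]
    return np.concatenate(o)
s=least_squares(g,[.5,-.17,.2,.02],loss="soft_l1"); print(s.x); print(np.round(g(s.x),1)); p=s.x
np.save("stand.npy",p)
print("ring",S(p,(-.02,.1-p[3],.16)),"knob",S(p,(.06,.1-p[3],.171)),"knob target",S(p,(.06,.01,.171)),"disc",S(p,[(-.02,.01,0),(-.02,-.09,0)]))
print(get_obs()["clock"])
E
```

```text
[ 0.46614576 -0.18158045  0.11741547  0.00692335]
[-0.7  2.   1.3  0.7 -0.5 -0.2 -0.2 -0.2  1.5  0.5 -2.2 -0.3  0.9 -2.2
 -0.4 -0.2 -0.2 -0.6 -0.4 -0.4  0.6  0.1 -0.7 -2.1  0.3  0.8]
ring [[ 0.43537992 -0.09148758  0.16      ]] knob [[ 0.5148291  -0.08211591  0.171     ]] knob target [[ 0.52456118 -0.16462055  0.171     ]] disc [[ 0.44511201 -0.17399222  0.        ]
 [ 0.45682659 -0.27330369  0.        ]]
1.4
```

```bash
cat > go.py <<'E'
import sys; from h import *; from scipy.spatial.transform import Rotation as R
def plan(x,y,z,yaw=None):
    o=get_obs(); M=R.from_rotvec(o["orientation"]).as_matrix(); d=np.array([x,y,z])-o["tcp_pos"]; th=np.arctan2(M[1,0],M[0,0])
    t=0 if yaw is None else th-yaw
    print("at",np.round(o["tcp_pos"],4),"yaw",round(th,3),"tilt z",np.round(M[:,2],3),"shift/0.2",np.round(M.T@d/.2,3),"turn",round(t/(np.pi/2),3),"w",o["grip_width"],"F",np.round(o["contact_force"],1),"t",round(o["clock"],2),"j",np.round(o["joints"],2))
if __name__=="__main__": plan(*map(float,sys.argv[1:]))
E
python3 go.py .547 .098 .3 -.524
python3 - <<'E'
from h import *
F={n:viewer.grab_frame(n) for n in("top","scene")}
for a_ in[((280,195),(243,308)),((396,148),(270,226)),((245,97),(175,188)),((395,50),(220,100)),((246,99),(243,308)),((245,97),(220,100)),((280,195),(175,188))]:
    K,M=cam(F["top"]);K2,M2=cam(F["scene"])
    X=cv2.triangulatePoints((K@M[:3]),(K2@M2[:3]),np.array(a_[0],float).reshape(2,1),np.array(a_[1],float).reshape(2,1));X=(X[:3]/X[3]).T
    print(a_,np.round(X,3),proj(F["top"],X).round(),proj(F["scene"],X).round())
E
```

```text
at [ 0.1492 -0.6583  0.2313] yaw 0.223 tilt z [ 0. -0. -1.] shift/0.2 [ 2.776 -3.248 -0.343] turn 0.475 w 0.08518454842839998 F [ 0.2 -0.8  0.2] t 1.4 j [ 1.24  0.48  0.02  1.56 -0.01  1.11 -0.08]
((280, 195), (243, 308)) [[ 0.585 -0.003  0.02 ]] [[280. 196.]] [[242. 308.]]
((396, 148), (270, 226)) [[ 0.71  -0.261 -0.059]] [[398. 153.]] [[267. 225.]]
((245, 97), (175, 188)) [[0.663 0.025 0.3  ]] [[246. 100.]] [[173. 187.]]
((395, 50), (220, 100)) [[ 0.755 -0.208  0.283]] [[395.  51.]] [[219. 100.]]
((246, 99), (243, 308)) [[0.615 0.045 0.137]] [[249. 164.]] [[204. 278.]]
((245, 97), (220, 100)) [[ 0.58  -0.007  0.468]] [[246. 101.]] [[218.  99.]]
((280, 195), (175, 188)) [[0.593 0.019 0.318]] [[246. 138.]] [[211. 193.]]
```

play_rows:
  commands:
    - [[-1, 0.69, -0.81, -0.35, 0], [-1, 0.69, -0.81, -0.35, 0], [-1, 0.69, -0.81, -0.35, 0], [-1, 0.69, -0.81, -0.35, 0], [-1, 0.69, -0.81, -0.35, 0], [-1, 0.69, -0.81, -0.35, 0], [-1, 0.69, -0.81, -0.35, 0], [-1, 0.69, -0.81, -0.35, 0]]
  grip_force: 30

```text
clock: 2.17
tcp_pos: [0.2485, -0.4696, 0.3021]
orientation: [3.12, 0.352, 0.001]
contact_force: [-0.6, -0.6, -0.8]
grip_width: 0.0855
gripper_force: 0.0
```

play_rows:
  commands:
    - [[-1, 0.69, -0.81, 0, 0], [-1, 0.69, -0.81, 0, 0], [-1, 0.69, -0.81, 0, 0], [-1, 0.69, -0.81, 0, 0], [-1, 0.69, -0.81, 0, 0], [-1, 0.69, -0.81, 0, 0], [-1, 0.69, -0.81, 0, 0]]

```text
clock: 2.75
tcp_pos: [0.3476, -0.2804, 0.3011]
orientation: [-3.121, -0.354, 0.0]
contact_force: [0.5, -0.8, 0.6]
grip_width: 0.0858
gripper_force: 0.0
```

play_rows:
  commands:
    - [[-1, 0.69, -0.81, 0, 0], [-1, 0.69, -0.81, 0, 0], [-1, 0.69, -0.81, 0, 0], [-1, 0.69, -0.81, 0, 0], [-1, 0.69, -0.81, 0, 0], [-1, 0.69, -0.81, 0, 0], [-1, 0.69, -0.81, 0, 0]]

```text
clock: 3.33
tcp_pos: [0.4466, -0.0929, 0.3009]
orientation: [-3.121, -0.352, 0.0]
contact_force: [-0.5, -0.7, -0.3]
grip_width: 0.0854
gripper_force: 0.0
```

```bash
python3 go.py .547 .098 .16 -.524
python3 - <<'E'
from h import *
F={n:viewer.grab_frame(n) for n in("top","scene")}
for a_ in[((241,151),(182,293))]:
    K,M=cam(F["top"]);K2,M2=cam(F["scene"])
    X=cv2.triangulatePoints((K@M[:3]),(K2@M2[:3]),np.array(a_[0],float).reshape(2,1),np.array(a_[1],float).reshape(2,1));X=(X[:3]/X[3]).T
    print(a_,np.round(X,3),proj(F["top"],X).round(),proj(F["scene"],X).round())
E
```

```text
at [ 0.4466 -0.0929  0.3009] yaw 0.225 tilt z [-0.     0.001 -1.   ] shift/0.2 [ 0.702 -0.818  0.705] turn 0.477 w 0.08538221109727738 F [-0.5 -0.7 -0.3] t 3.33 j [ 0.52  0.07 -0.47  1.94  0.04  1.14 -1.31]
((241, 151), (182, 293)) [[0.653 0.068 0.096]] [[241. 152.]] [[181. 293.]]
```

play_rows:
  commands:
    - [[-1, 0.7, -0.82, 0, 0.48], [-1, 0.7, -0.82, 0, 0.48], [-1, 0.7, -0.82, 0, 0.48], [-1, 0.7, -0.82, 0.7, 0.48], [-1, 0.7, -0.82, 0.7, 0.48], [-1, 0.7, -0.82, 0.7, 0.48], [-1, 0.7, -0.82, 0.7, 0.48], [-1, 0.7, -0.82, 0.7, 0.48], [-1, 0.7, -0.82, 0.7, 0.48], [-1, 0.7, -0.82, 0.7, 0.48]]

```text
clock: 4.27
tcp_pos: [0.5457, 0.0952, 0.1601]
orientation: [3.028, -0.827, -0.004]
contact_force: [-0.0, 0.5, 0.0]
grip_width: 0.0852
gripper_force: 0.0
```

```bash
python3 go.py .547 .098 .029 -.524
```

```text
at [0.5457 0.0952 0.1601] yaw -0.533 tilt z [-0.003 -0.002 -1.   ] shift/0.2 [-0.    -0.017  0.655] turn -0.006 w 0.08521802720778365 F [-0.   0.5  0. ] t 4.27 j [ 0.1   0.4  -0.48  1.89  0.23  0.91 -2.6 ]
```

play_rows:
  commands:
    - [[-1, 0, -0.015, 0.3, 0], [-1, 0, -0.015, 0.5, 0], [-1, 0, -0.015, 0.6, 0], [-1, 0, -0.015, 0.655, 0], [-1, 0, -0.015, 0.655, 0], [-1, 0, -0.015, 0.655, 0], [1, 0, -0.015, 0.655, 0], [1, 0, -0.015, 0.655, 0], [1, 0, -0.015, 0.655, 0], [1, 0, -0.015, 0.655, 0], [1, 0, -0.015, 0.655, 0], [1, 0, -0.015, 0.655, 0]]
  grip_force: 30

```text
clock: 5.27
tcp_pos: [0.5493, 0.1004, 0.0332]
orientation: [-3.03, 0.825, -0.007]
contact_force: [-1.2, -1.4, 9.6]
grip_width: 0.062
gripper_force: 30.7
```

play_rows:
  commands:
    - [[1, 0, 0, 0, 0], [1, 0, 0, 0, 0], [1, 0, 0, 0, 0], [1, 0, 0, 0, 0]]

```text
clock: 5.6
tcp_pos: [0.5493, 0.1005, 0.0332]
orientation: [-3.03, 0.825, -0.007]
contact_force: [-1.7, -1.5, 9.6]
grip_width: 0.0624
gripper_force: 30.7
```

```bash
python3 go.py .547 .098 .26 -.524
```

```text
at [0.5493 0.1005 0.0332] yaw -0.532 tilt z [ 0.004 -0.    -1.   ] shift/0.2 [ 1.000e-03  1.400e-02 -1.134e+00] turn -0.005 w 0.06237942721828963 F [-1.7 -1.5  9.6] t 5.6 j [ 0.02  0.59 -0.41  1.96  0.37  0.66 -2.72]
```

play_rows:
  commands:
    - [[1, 0, 0, -0.1, 0], [1, 0, 0, -0.25, 0], [1, 0, 0, -0.45, 0], [1, 0, 0, -0.65, 0], [1, 0, 0, -0.85, 0], [1, 0, 0, -1, 0], [1, 0, 0, -1, 0], [1, 0, 0, -1, 0]]

```text
clock: 6.27
tcp_pos: [0.5486, 0.1009, 0.2336]
orientation: [-3.029, 0.824, -0.009]
contact_force: [-0.0, 0.1, -2.4]
grip_width: 0.0618
gripper_force: 33.6
```

```bash
python3 go.py .4354 -.0915 .28 .117
```

```text
at [0.5486 0.1009 0.2336] yaw -0.531 tilt z [ 0.006  0.    -1.   ] shift/0.2 [ 0.     1.115 -0.236] turn -0.413 w 0.061766918307665335 F [-0.   0.1 -2.4] t 6.27 j [ 0.12  0.32 -0.51  1.81  0.18  1.04 -2.56]
```

play_rows:
  commands:
    - [[1, 0, 0.05, -0.2, -0.1], [1, 0, 0.2, -0.25, -0.2], [1, 0, 0.35, -0.25, -0.3], [1, 0, 0.5, -0.25, -0.41], [1, 0, 0.65, -0.25, -0.41], [1, 0, 0.8, -0.25, -0.41], [1, 0, 0.9, -0.25, -0.41], [1, 0, 0.95, -0.25, -0.41], [1, 0, 0.95, -0.25, -0.41], [1, 0, 0.95, -0.25, -0.41]]

```text
clock: 7.1
tcp_pos: [0.4511, -0.0626, 0.28]
orientation: [-3.136, -0.177, 0.0]
contact_force: [-0.6, 0.8, -1.6]
grip_width: 0.0618
gripper_force: 34.4
```

```bash
python3 - <<'E'
from st import *
from go import plan,R
o=get_obs(); print(o["tcp_pos"])
f=viewer.grab_frame("top"); g=viewer.grab_frame("scene")
save("c3.png",cv2.resize(g["pixels"][150:400,200:440],None,fx=2.4,fy=2.4,interpolation=cv2.INTER_CUBIC))
E
python3 go.py .4354 -.0915 .23 .117
```

```text
[ 0.45113771 -0.06259365  0.27998952]
at [ 0.4518 -0.0616  0.2802] yaw 0.115 tilt z [ 0.     0.001 -1.   ] shift/0.2 [-0.099  0.139  0.251] turn -0.001 w 0.06186926645095868 F [ 0.3  0.  -0.9] t 7.2 j [ 0.5   0.1  -0.53  1.96  0.06  1.09 -1.51]
```

View pics/c3.png

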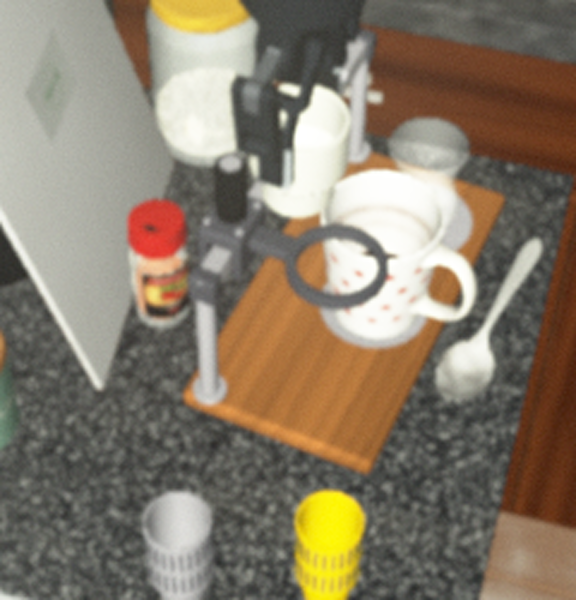

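The gripped dripper is upright at crop (300,150), above and behind the ring at (335,265), and nothing else has moved. Next I centre it over the ring.

play_rows:
  commands:
    - [[1, -0.05, 0.07, 0, 0], [1, -0.1, 0.14, 0.1, 0], [1, -0.1, 0.14, 0.25, 0], [1, -0.1, 0.14, 0.25, 0], [1, -0.1, 0.14, 0.25, 0], [1, -0.1, 0.14, 0.25, 0]]

```text
clock: 7.7
tcp_pos: [0.4357, -0.0919, 0.2314]
orientation: [-3.136, -0.181, -0.002]
contact_force: [1.0, 0.1, -1.8]
grip_width: 0.0619
gripper_force: 34.4
```

```bash
python3 - <<'E'
from st import *
p=np.load("stand.npy")
F={n:viewer.grab_frame(n) for n in("top","scene")}; o=get_obs(); t=o["tcp_pos"]
for n,f in F.items():
    print(n,[(round(d["score"],2),np.round(d["rect"]).tolist()) for d in viewer.trace(f,"dripper")],"pred",np.round(sil(f,PROF["dripper"],t[0],t[1],t[2]-.0332),0))
f=F["scene"];D=viewer.trace(f,"dripper")
q=sil(f,PROF["dripper"],t[0],t[1],t[2]-.0332)
d=min(D,key=lambda d:abs(meas(d)[4:]-q[4:]).sum()); m=meas(d); print(np.round(m-q,1))
c=f["pixels"].copy()
import numpy as np
for z in(.16,):
    for rr in(.028,.036):
        P=S(p,np.c_[-.02+rr*np.cos(a),.1-p[3]+rr*np.sin(a),np.full(40,z)]); 
        for u,v in proj(f,P): 
            if rr==.036: c[int(v),int(u)]=(0,255,0)
save("c4.png",cv2.resize(c[150:320,260:420],None,fx=3.5,fy=3.5,interpolation=cv2.INTER_NEAREST))
E
python3 go.py .4354 -.0915 .17 .117
```

```text
top [] pred [301. 230. 341. 273. 321. 251.]
scene [(0.57, [322.0, 201.0, 362.0, 250.0])] pred [322. 200. 363. 253. 342. 225.]
[ 0.8  2.3 -0.1 -0.3  7.1  4.4]
at [ 0.4352 -0.093   0.2313] yaw 0.114 tilt z [ 0.002 -0.    -1.   ] shift/0.2 [ 0.001 -0.007  0.306] turn -0.002 w 0.06182419069277682 F [ 0.8  0.8 -1.7] t 7.95 j [ 0.54  0.13 -0.51  2.05  0.08  0.98 -1.46]
```

View pics/c4.png

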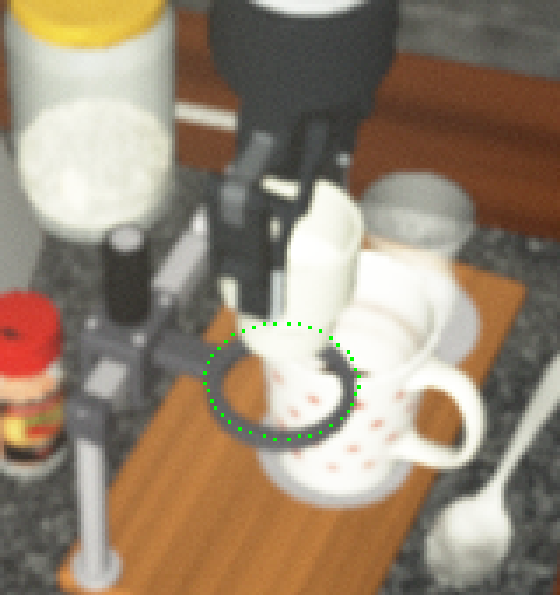

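The dripper is centred over the ring: predicted and seen rects agree to about 1 px, and the drawn ring outline matches. Now lowering it.

play_rows:
  commands:
    - [[1, 0, 0, 0.06, 0], [1, 0, 0, 0.12, 0], [1, 0, 0, 0.18, 0], [1, 0, 0, 0.22, 0], [1, 0, 0, 0.26, 0], [1, 0, 0, 0.28, 0], [1, 0, 0, 0.28, 0], [1, 0, 0, 0.28, 0]]

```text
clock: 8.62
tcp_pos: [0.4346, -0.0933, 0.1745]
orientation: [-3.137, -0.177, -0.0]
contact_force: [0.2, -1.1, -1.4]
grip_width: 0.062
gripper_force: 34.4
```

play_rows:
  commands:
    - [[1, 0, 0, 0.01, 0], [1, 0, 0, 0.02, 0], [1, 0, 0, 0.03, 0], [1, 0, 0, 0.03, 0], [1, 0, 0, 0.03, 0]]

```text
clock: 9.03
tcp_pos: [0.4354, -0.0932, 0.1688]
orientation: [3.136, 0.178, 0.003]
contact_force: [3.3, 1.6, 1.5]
grip_width: 0.0622
gripper_force: 34.6
```

```bash
python3 go.py .4354 -.0915 .168 .117
```

```text
at [ 0.4354 -0.0932  0.1688] yaw 0.113 tilt z [ 0.002 -0.    -1.   ] shift/0.2 [ 0.001 -0.008  0.004] turn -0.002 w 0.06222678192985023 F [3.3 1.6 1.5] t 9.03 j [ 0.52  0.22 -0.5   2.12  0.14  0.83 -1.52]
```

play_rows:
  commands:
    - [[1, 0.005, 0, 0.003, 0], [1, 0.005, 0, 0.003, 0], [0.3, 0.005, 0, 0.003, 0], [-0.8, 0.005, 0, 0.003, 0], [-0.8, 0.005, 0, 0.003, 0], [-0.8, 0.005, 0, 0, 0], [-0.8, 0.005, 0, 0, 0], [-0.8, 0.005, 0, -0.1, 0], [-0.8, 0.005, 0, -0.3, 0], [-0.8, 0.005, 0, -0.5, 0], [-0.8, 0.005, 0, -0.5, 0], [-0.8, 0.005, 0, -0.5, 0]]

```text
clock: 10.03
tcp_pos: [0.4367, -0.0935, 0.2705]
orientation: [3.135, 0.176, 0.007]
contact_force: [0.6, -0.3, -0.8]
grip_width: 0.077
gripper_force: 0.0
```

```bash
python3 go.py .4406 .1045 .22 -.524; python3 - <<'E'
from st import *
p=np.load("stand.npy"); f=viewer.grab_frame("scene")
rp=S(p,(-.02,.1-p[3],.16))[0]; q=sil(f,PROF["dripper"],rp[0],rp[1],.135)
for d in viewer.trace(f,"dripper"): print(d["score"],np.round(meas(d),1))
print(np.round(q,1))
save("c5.png",cv2.resize(f["pixels"][150:320,260:420],None,fx=3.5,fy=3.5,interpolation=cv2.INTER_NEAREST))
E
```

```text
at [ 0.4367 -0.0935  0.2705] yaw 0.112 tilt z [ 0.005 -0.002 -1.   ] shift/0.2 [ 0.129 -0.982  0.251] turn 0.405 w 0.07701678915186558 F [ 0.6 -0.3 -0.8] t 10.03 j [ 0.56  0.09 -0.51  2.    0.05  1.06 -1.43]
0.71 [323.  228.  361.  271.  341.4 249.6]
[321.7 228.4 360.7 279.2 340.8 252.9]
```

View pics/c5.png

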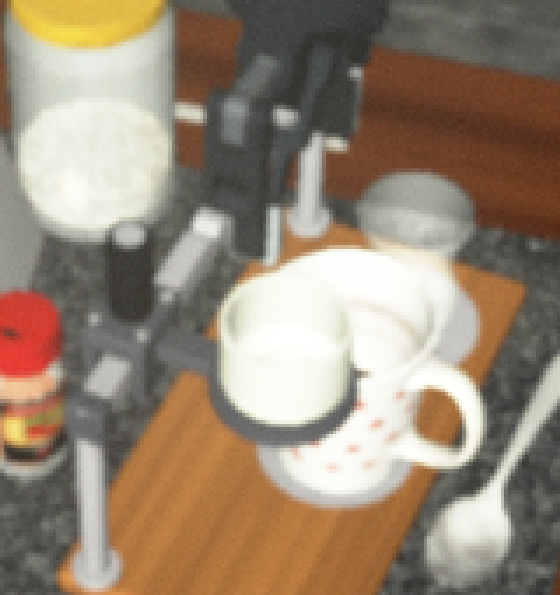

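The dripper sits upright in the ring: its rim is at (287,300) in the crop and it matches the predicted rect within 1 px at the top and sides. Next is the grey filter.

play_rows:
  commands:
    - [[-0.5, 0.03, -0.2, 0, 0.07], [-0.5, 0.06, -0.4, 0, 0.14], [-0.5, 0.1, -0.6, 0, 0.21], [-0.5, 0.13, -0.8, 0, 0.28], [-0.5, 0.13, -0.98, 0.1, 0.35], [-0.5, 0.13, -0.98, 0.25, 0.4], [-0.5, 0.13, -0.98, 0.35, 0.4], [-0.5, 0.13, -0.98, 0.35, 0.4], [-0.5, 0.13, -0.98, 0.35, 0.4], [-0.5, 0.13, -0.98, 0.35, 0.4]]

```text
clock: 10.97
tcp_pos: [0.4393, 0.1038, 0.1985]
orientation: [3.037, -0.8, -0.001]
contact_force: [0.2, -0.8, 0.8]
grip_width: 0.0643
gripper_force: 0.0
```

```bash
python3 go.py .4406 .1045 .060 -.524
```

```text
at [0.4393 0.1038 0.1985] yaw -0.515 tilt z [-0.001 -0.    -1.   ] shift/0.2 [ 0.005 -0.007  0.692] turn 0.006 w 0.06426222164289906 F [ 0.2 -0.8  0.8] t 10.97 j [ 0.21  0.2  -0.65  2.07  0.15  0.92 -2.6 ]
```

play_rows:
  commands:
    - [[-0.5, 0.005, -0.005, 0.2, 0], [-0.5, 0.005, -0.005, 0.4, 0], [-0.5, 0.005, -0.005, 0.55, 0], [-0.5, 0.005, -0.005, 0.65, 0], [-0.5, 0.005, -0.005, 0.69, 0], [-0.5, 0.005, -0.005, 0.69, 0], [-0.5, 0.005, -0.005, 0.69, 0], [1, 0.005, -0.005, 0.69, 0], [1, 0.005, -0.005, 0.69, 0], [1, 0.005, -0.005, 0.69, 0], [1, 0.005, -0.005, 0.69, 0], [1, 0.005, -0.005, 0.69, 0]]
  grip_force: 25

```text
clock: 11.97
tcp_pos: [0.4421, 0.105, 0.0621]
orientation: [-3.037, 0.801, -0.005]
contact_force: [-0.9, -1.1, 6.2]
grip_width: 0.0434
gripper_force: 24.6
```

play_rows:
  commands:
    - [[1, 0, 0, 0, 0], [1, 0, 0, 0, 0], [1, 0, 0, 0, 0], [1, 0, 0, 0, 0]]

```text
clock: 12.3
tcp_pos: [0.4421, 0.105, 0.0621]
orientation: [-3.037, 0.801, -0.005]
contact_force: [-0.6, -1.2, 6.7]
grip_width: 0.043
gripper_force: 24.6
```

```bash
python3 go.py .4406 .1045 .27 -.524
```

```text
at [0.4421 0.105  0.0621] yaw -0.516 tilt z [ 0.004  0.    -1.   ] shift/0.2 [-0.002  0.004 -1.039] turn 0.005 w 0.0429747222704856 F [-0.6 -1.2  6.7] t 12.3 j [ 0.09  0.43 -0.55  2.18  0.38  0.62 -2.82]
```

play_rows:
  commands:
    - [[1, 0, 0, -0.1, 0], [1, 0, 0, -0.25, 0], [1, 0, 0, -0.45, 0], [1, 0, 0, -0.65, 0], [1, 0, 0, -0.85, 0], [1, 0, 0, -1, 0], [1, 0, 0, -1, 0], [1, 0, 0, -1, 0]]

```text
clock: 12.97
tcp_pos: [0.4417, 0.1051, 0.2629]
orientation: [-3.036, 0.801, -0.009]
contact_force: [0.2, -0.7, -1.8]
grip_width: 0.0435
gripper_force: 26.3
```

```bash
python3 go.py .4360 -.0925 .29 .117
```

```text
at [0.4417 0.1051 0.2629] yaw -0.516 tilt z [ 0.006 -0.    -1.   ] shift/0.2 [ 0.464  0.873 -0.136] turn -0.403 w 0.043500274583563606 F [ 0.2 -0.7 -1.8] t 12.97 j [ 0.26  0.13 -0.67  1.99  0.09  1.05 -2.54]
```

play_rows:
  commands:
    - [[1, 0.04, 0.08, -0.08, -0.08], [1, 0.11, 0.21, -0.14, -0.16], [1, 0.18, 0.34, -0.14, -0.24], [1, 0.25, 0.47, -0.14, -0.32], [1, 0.32, 0.6, -0.14, -0.4], [1, 0.39, 0.73, -0.14, -0.4], [1, 0.44, 0.83, -0.14, -0.4], [1, 0.464, 0.873, -0.14, -0.4], [1, 0.464, 0.873, -0.14, -0.4], [1, 0.464, 0.873, -0.14, -0.4], [1, 0.464, 0.873, -0.14, -0.4]]

```text
clock: 13.88
tcp_pos: [0.4352, -0.0909, 0.288]
orientation: [-3.136, -0.181, 0.001]
contact_force: [-0.1, 1.1, -1.2]
grip_width: 0.0434
gripper_force: 26.3
```

```bash
python3 - <<'E'
from st import *
p=np.load("stand.npy")
f=viewer.grab_frame("scene"); o=get_obs(); t=o["tcp_pos"]
q=sil(f,PROF["filter"],t[0],t[1],t[2]-.0621); rp=S(p,(-.02,.1-p[3],.16))[0]
for d in viewer.trace(f,"filter"): print(d["score"],np.round(meas(d),1))
print("pred f",np.round(q,1))
for d in viewer.trace(f,"dripper"): print(d["score"],np.round(meas(d),1))
print("pred d",np.round(sil(f,PROF["dripper"],rp[0],rp[1],.135),1))
print("pred d +x2mm",np.round(sil(f,PROF["dripper"],rp[0]+.002,rp[1],.135),1))
save("c6.png",cv2.resize(f["pixels"][150:320,260:420],None,fx=3.5,fy=3.5,interpolation=cv2.INTER_NEAREST))
E
python3 go.py .4360 -.0925 .24 .117
```

```text
0.88 [329.  181.  360.  240.  347.3 213.8]
0.75 [323.  355.  351.  405.  336.7 378.8]
0.71 [382.  250.  426.  317.  401.6 289.9]
0.67 [253.  233.  279.  287.  266.2 260. ]
pred f [328.1 177.5 359.2 239.  343.  207. ]
pred d [321.7 228.4 360.7 279.2 340.8 252.9]
pred d +x2mm [320.7 227.9 359.6 278.7 339.7 252.4]
at [ 0.4353 -0.0913  0.2883] yaw 0.115 tilt z [ 0.  0. -1.] shift/0.2 [0.003 0.006 0.241] turn -0.001 w 0.043079366025437264 F [ 0.2  0.6 -1.3] t 14.03 j [ 0.57  0.07 -0.52  1.98  0.04  1.11 -1.42]
```

View pics/c6.png

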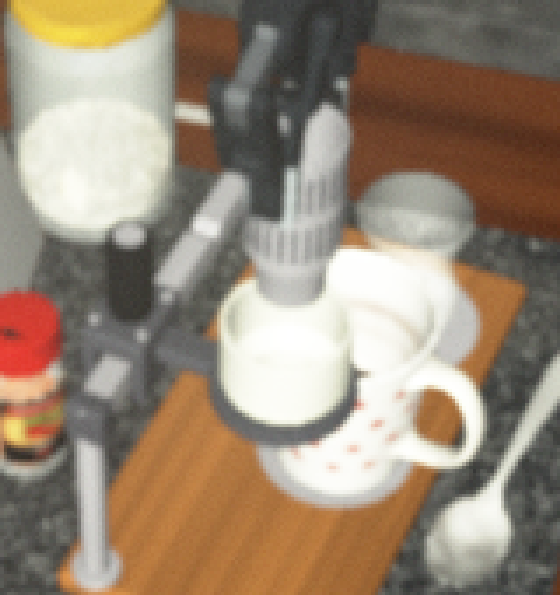

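The filter hangs upright, directly above the dripper mouth: foot at crop (290,290), dripper rim centre at (287,305). Lowering it.

play_rows:
  commands:
    - [[1, 0.003, 0.006, 0.08, 0], [1, 0.003, 0.006, 0.16, 0], [1, 0.003, 0.006, 0.23, 0], [1, 0.003, 0.006, 0.29, 0], [1, 0.003, 0.006, 0.34, 0], [1, 0.003, 0.006, 0.38, 0], [1, 0.003, 0.006, 0.4, 0], [1, 0.003, 0.006, 0.4, 0], [1, 0.003, 0.006, 0.4, 0]]

```text
clock: 14.78
tcp_pos: [0.4362, -0.0938, 0.2086]
orientation: [-3.137, -0.177, -0.001]
contact_force: [0.7, 0.6, -1.0]
grip_width: 0.0434
gripper_force: 26.3
```

play_rows:
  commands:
    - [[1, 0, 0, 0.01, 0], [1, 0, 0, 0.02, 0], [1, 0, 0, 0.025, 0], [1, 0, 0, 0.025, 0], [1, 0, 0, 0.025, 0]]

```text
clock: 15.2
tcp_pos: [0.436, -0.094, 0.2034]
orientation: [3.137, 0.177, 0.0]
contact_force: [0.5, 0.9, -1.0]
grip_width: 0.0432
gripper_force: 26.3
```

play_rows:
  commands:
    - [[1, 0, 0, 0.005, 0], [1, 0, 0, 0.01, 0], [1, 0, 0, 0.01, 0], [0.4, 0, 0, 0.008, 0], [-0.5, 0, 0, 0.005, 0], [-0.5, 0, 0, 0, 0], [-0.5, 0, 0, 0, 0], [-0.5, 0, 0, -0.1, 0], [-0.5, 0, 0, -0.25, 0], [-0.5, 0, 0, -0.4, 0], [-0.5, 0, 0, -0.4, 0], [-0.5, 0, 0, -0.4, 0]]

```text
clock: 16.2
tcp_pos: [0.437, -0.0941, 0.2849]
orientation: [3.135, 0.177, 0.006]
contact_force: [-0.5, 0.1, -0.4]
grip_width: 0.0641
gripper_force: 0.0
```

```bash
python3 - <<'E'
from st import *
p=np.load("stand.npy")
f=viewer.grab_frame("scene"); rp=S(p,(-.02,.1-p[3],.16))[0]
for d in viewer.trace(f,"filter")[:1]: print(d["score"],np.round(meas(d),1))
print("pred f",np.round(sil(f,PROF["filter"],rp[0],rp[1],.139),1), "pred knob top",proj(f,S(p,(.06,.1-p[3],.221))))
save("c7.png",cv2.resize(f["pixels"][150:320,260:420],None,fx=3.5,fy=3.5,interpolation=cv2.INTER_NEAREST))
E
python3 go.py .515 -.082 .28 .117
```

```text
0.74 [323.  355.  352.  405.  336.8 379. ]
pred f [327.2 218.6 356.1 274.4 341.2 245.4] pred knob top [[295.93759432 217.80660239]]
at [ 0.4354 -0.0939  0.2826] yaw 0.113 tilt z [-0.001 -0.    -1.   ] shift/0.2 [ 0.402 -0.015  0.013] turn -0.003 w 0.06371635913220296 F [-0.1 -0.3 -0.6] t 16.3 j [ 0.57  0.08 -0.52  1.98  0.04  1.1  -1.42]
```

View pics/c7.png

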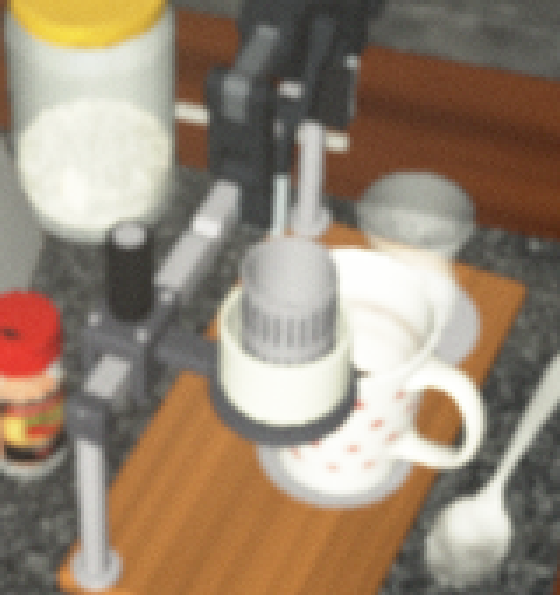

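The filter stands upright inside the dripper, crop (290,300), and the top and sides match the nested prediction within 2 px. The knob top is at crop (130,236), also within 2 px of prediction. Going to the knob.

play_rows:
  commands:
    - [[-0.5, 0.15, -0.01, 0, 0], [-0.5, 0.3, -0.015, 0, 0], [-0.5, 0.4, -0.015, 0, 0], [-0.5, 0.4, -0.015, 0, 0], [-0.5, 0.4, -0.015, 0, 0], [-0.5, 0.4, -0.015, 0.15, 0], [-0.5, 0.4, -0.015, 0.3, 0], [-0.5, 0.4, -0.015, 0.4, 0], [-0.5, 0.4, -0.015, 0.47, 0], [-0.5, 0.4, -0.015, 0.5, 0], [-0.5, 0.4, -0.015, 0.5, 0], [-0.5, 0.4, -0.015, 0.5, 0]]

```text
clock: 17.3
tcp_pos: [0.5146, -0.0821, 0.1835]
orientation: [3.137, 0.177, -0.001]
contact_force: [0.2, 0.8, -0.1]
grip_width: 0.0643
gripper_force: 0.0
```

```bash
python3 go.py .515 -.082 .178 .117
```

```text
at [ 0.5146 -0.0821  0.1835] yaw 0.113 tilt z [-0. -0. -1.] shift/0.2 [ 0.002 -0.     0.028] turn -0.003 w 0.06429191889422504 F [ 0.2  0.8 -0.1] t 17.3 j [ 0.47  0.33 -0.52  1.94  0.2   0.92 -1.6 ]
```

play_rows:
  commands:
    - [[-0.5, 0, 0, 0.02, 0], [-0.5, 0, 0, 0.02, 0], [0.2, 0, 0, 0.02, 0], [0.4, 0, 0, 0.02, 0], [1, 0, 0, 0.02, 0], [1, 0, 0, 0.02, 0], [1, 0, 0, 0.02, 0], [1, 0, 0, 0.02, 0], [1, 0, 0, 0.02, 0], [1, 0, 0, 0.02, 0]]
  grip_force: 30

```text
clock: 18.13
tcp_pos: [0.5154, -0.0822, 0.1798]
orientation: [3.136, 0.177, 0.001]
contact_force: [-1.7, -1.9, 5.6]
grip_width: 0.0214
gripper_force: 29.2
```

```bash
python3 go.py .5246 -.1646 .18 .117; python3 - <<'E'
from st import *
p=np.load("stand.npy"); t=get_obs()["tcp_pos"]; c,s=np.cos(p[2]),np.sin(p[2]); d=t[:2]-p[:2]
print("stand xy of tcp",c*d[0]+s*d[1],-s*d[0]+c*d[1],p[3])
E
```

```text
at [ 0.5154 -0.0822  0.1798] yaw 0.113 tilt z [ 0.001 -0.    -1.   ] shift/0.2 [-0.     0.415 -0.001] turn -0.003 w 0.02140356868781078 F [-1.7 -1.9  5.6] t 18.13 j [ 0.47  0.33 -0.52  1.94  0.2   0.92 -1.61]
stand xy of tcp 0.06052640412068494 0.09294305106742617 0.006923354351331247
```

play_rows:
  commands:
    - [[1, 0, 0.02, 0.02, 0], [1, 0, 0.05, 0.02, 0], [1, 0, 0.09, 0.02, 0], [1, 0, 0.13, 0.02, 0], [1, 0, 0.17, 0.02, 0], [1, 0, 0.21, 0.02, 0], [1, 0, 0.25, 0.02, 0], [1, 0, 0.29, 0.02, 0], [1, 0, 0.32, 0.02, 0], [1, 0, 0.35, 0.02, 0], [1, 0, 0.365, 0.02, 0], [1, 0, 0.37, 0.02, 0]]

```text
clock: 19.13
tcp_pos: [0.5247, -0.1561, 0.1778]
orientation: [3.135, 0.176, 0.004]
contact_force: [-6.3, 1.0, 20.5]
grip_width: 0.021
gripper_force: 30.7
```

```bash
python3 go.py .5246 -.1646 .18 .117
```

```text
at [ 0.5247 -0.1561  0.1778] yaw 0.112 tilt z [ 0.003 -0.001 -1.   ] shift/0.2 [-0.005  0.042 -0.011] turn -0.003 w 0.020988694159764492 F [-6.3  1.  20.5] t 19.13 j [ 0.57  0.37 -0.48  1.89  0.21  0.93 -1.47]
```

play_rows:
  commands:
    - [[1, -0.005, 0, -0.015, 0], [1, -0.008, 0.01, -0.02, 0], [1, -0.008, 0.02, -0.02, 0], [1, -0.008, 0.025, -0.02, 0], [1, -0.008, 0.025, -0.02, 0]]

```text
clock: 19.55
tcp_pos: [0.5249, -0.159, 0.1781]
orientation: [-3.134, -0.18, -0.008]
contact_force: [11.8, 0.8, -14.7]
grip_width: 0.0212
gripper_force: 32.8
```

play_rows:
  commands:
    - [[1, 0, 0.007, 0, 0], [1, 0, 0.015, 0, 0], [1, 0, 0.015, 0, 0], [1, 0, 0.015, 0, 0]]

```text
clock: 19.88
tcp_pos: [0.5253, -0.1628, 0.1781]
orientation: [-3.135, -0.179, -0.008]
contact_force: [13.2, -0.9, -15.2]
grip_width: 0.021
gripper_force: 32.7
```

```bash
python3 go.py .5246 -.1646 .18 .117
```

```text
at [ 0.5253 -0.1628  0.1781] yaw 0.114 tilt z [ 0.005  0.002 -1.   ] shift/0.2 [-0.004  0.009 -0.009] turn -0.002 w 0.02096628742760652 F [ 13.2  -0.9 -15.2] t 19.88 j [ 0.58  0.37 -0.48  1.89  0.21  0.93 -1.46]
```

play_rows:
  commands:
    - [[1, 0.003, 0.003, 0.004, 0], [1, 0.006, 0.006, 0.009, 0], [1, 0.006, 0.009, 0.009, 0], [1, 0.006, 0.009, 0.009, 0], [1, 0.006, 0.009, 0.009, 0]]

```text
clock: 20.3
tcp_pos: [0.5257, -0.166, 0.178]
orientation: [3.136, 0.176, 0.006]
contact_force: [5.1, -2.9, 0.3]
grip_width: 0.0216
gripper_force: 34.2
```

```bash
python3 go.py .5246 -.1646 .18 .117; python3 - <<'E'
from st import *
p=np.load("stand.npy"); t=get_obs()["tcp_pos"]; c,s=np.cos(p[2]),np.sin(p[2]); d=t[:2]-p[:2]
print("stand xy of tcp",c*d[0]+s*d[1],-s*d[0]+c*d[1])
F=get_obs()["contact_force"]; print("F along rail (-y)",F[0]*s-F[1]*c)
f=viewer.grab_frame("scene")
im=cv2.resize(f["pixels"][150:320,260:420],None,fx=3.5,fy=3.5,interpolation=cv2.INTER_CUBIC); t=viewer.grab_frame("top"); 
im2=cv2.resize(t["pixels"][180:310,280:450],None,fx=3.5,fy=3.5,interpolation=cv2.INTER_CUBIC); save("c8s.png",im); save("c8t.png",im2)
E
```

```text
at [ 0.5257 -0.166   0.178 ] yaw 0.112 tilt z [ 0.004 -0.001 -1.   ] shift/0.2 [-0.005 -0.007 -0.01 ] turn -0.003 w 0.021566389071130676 F [ 5.1 -2.9  0.3] t 20.3 j [ 0.58  0.37 -0.48  1.88  0.21  0.93 -1.46]
stand xy of tcp 0.0609621458441438 0.008545462457221308
F along rail (-y) 3.4773628986399765
```

View pics/c8s.png

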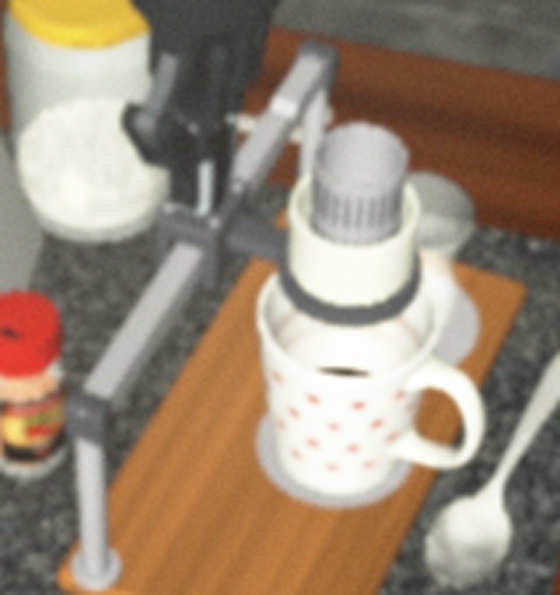

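The dripper and filter are over the mug at crop (350,240), both upright. Mug and glass have not moved. The tool is being pulled forward (3.5 N), so the notch is slightly ahead; I'll step and watch for the force to reverse.

play_rows:
  commands:
    - [[1, -0.002, 0.002, 0, 0], [1, -0.003, 0.004, 0, 0], [1, -0.003, 0.004, 0, 0], [1, -0.003, 0.004, 0, 0], [1, -0.003, 0.004, 0, 0]]

```text
clock: 20.82
tcp_pos: [0.5257, -0.1661, 0.178]
orientation: [3.136, 0.178, 0.007]
contact_force: [7.4, -0.6, -1.1]
grip_width: 0.0212
gripper_force: 34.0
```

```bash
cat > st2.py <<'E'
from st import *
p=np.load("stand.npy"); o=get_obs(); c,s=np.cos(p[2]),np.sin(p[2]); d=o["tcp_pos"][:2]-p[:2]
F=o["contact_force"]; print("slide est",.1-(-s*d[0]+c*d[1]),"Frail",F[0]*s-F[1]*c,"F",np.round(F,1),o["gripper_force"])
E
python3 st2.py; python3 - <<'E'
from st import *
p=np.load("stand.npy")
for n in("scene","top"):
    f=viewer.grab_frame(n)
    for t in("mug","filter","dripper"):
        print(n,t,[np.round(meas(d),1).tolist() for d in viewer.trace(f,t)[:2]])
    for s_ in(.088,.09,.092):
        r_=S(p,(-.02,.1-s_,.16))[0]; print(s_,"f",np.round(sil(f,PROF["filter"],r_[0],r_[1],.139),1),"d",np.round(sil(f,PROF["dripper"],r_[0],r_[1],.135),1))
E
```

```text
slide est 0.09158888150645597 Frail 1.5046815042879111 F [ 7.4 -0.6 -1.1] 33.9756041765213
scene mug [[334.0, 230.0, 398.0, 290.0, 361.7, 262.7]]
scene filter [[348.0, 186.0, 376.0, 221.0, 362.2, 203.8], [323.0, 355.0, 352.0, 405.0, 336.7, 378.9]]
scene dripper [[342.0, 201.0, 380.0, 238.0, 360.2, 223.7]]
0.088 f [346.3 186.9 374.7 241.5 359.9 213.1] d [340.9 197.2 378.7 246.1 359.3 220.7]
0.09 f [346.7 186.1 375.2 240.8 360.3 212.4] d [341.4 196.4 379.1 245.3 359.7 219.9]
0.092 f [347.2 185.4 375.6 240.  360.8 211.6] d [341.8 195.7 379.5 244.5 360.2 219.2]
top mug [[342.0, 241.0, 354.0, 278.0, 347.8, 260.6]]
top filter [[233.0, 294.0, 260.0, 318.0, 246.4, 306.5]]
top dripper []
0.088 f [355.  234.4 384.9 266.1 369.8 250.2] d [349.6 232.5 388.1 271.7 368.7 252.1]
0.09 f [356.2 234.2 386.2 266.  371.  250. ] d [350.8 232.4 389.3 271.6 369.9 252. ]
0.092 f [357.3 234.1 387.4 265.9 372.2 249.9] d [351.9 232.3 390.5 271.5 371.1 251.8]
```

play_rows:
  commands:
    - [[1, 0.003, 0.002, 0, 0], [1, 0.005, 0.003, 0, 0], [1, 0.005, 0.003, 0, 0], [1, 0.005, 0.003, 0, 0], [1, 0.005, 0.003, 0, 0], [1, 0.005, 0.003, 0, 0]]

```text
clock: 21.72
tcp_pos: [0.5257, -0.1662, 0.178]
orientation: [-3.136, -0.178, -0.004]
contact_force: [4.7, 1.0, 2.8]
grip_width: 0.021
gripper_force: 34.4
```

```bash
python3 st2.py
```

```text
slide est 0.09168451841296042 Frail -0.46146074531432135 F [4.7 1.  2.8] 34.421741366386414
```

The carriage held its position while the command advanced 1.4 mm and the rail force fell to about zero, so the ball is seated. Handing in.

```bash
python3 -c "
from bench import r; print(r.hand_in())"
```

```text
the job is handed in; nothing more can be done
None
```

I handed the job in at about 22 s, but the hand-in returned no verdict: the dripper is in the ring with the filter inside it, and the arm is still gripping the knob with the ball seated in the notch over the mug (judged from the forces).

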